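Centre the pour-over holder on the carafe and lock its wing screw

TASK

On the pour-over stand, push the loose dripper holder along its rail with a fingertip until its ring is centred over the mouth of the glass carafe, then run the black wing screw on top of it fully home by pushing its wings round clockwise (seen from above) with repeated fingertip strokes. One fingertip or the shut fingers do all the work: do not squeeze the screw or the holder between the fingers, and leave the carafe and everything else where it stands. The holder must still be centred when you are done.

Things in the scene. Friction and masses are not known exactly. Their poses are not given: they have to be found in the camera images.
- stand: Fixed steel pour-over stand. Origin: centre of its drip tray's underside, on the counter; x from the open front (robot side) to the rail at the back, y along the rail, z up. Tray 200 (x) x 460 (y) mm, vessels stand on its grille at 22 mm height. Two posts at the back (x +80, y +-218 mm, 20 mm wide) carry the rail; front and sides are open.
- rail (a point): Middle of the rail's flat leg, on its top (stand x +70 mm, height 195 mm); axes as the stand's. Steel angle 460 mm long: the flat leg spans x -30 to +32.5 mm of this point; the upright leg stands behind the wing screw, its front face 28.5 mm behind the screw's axis, 4 mm thick, top at height 232 mm.
- holder (a joint): Position of the sliding holder along the rail, m, positive along the stand's +y; 0 = middle, ends at +-0.145. It cannot lift or turn. With the wing screw out it slides against about 4 N of friction and stays where left; over the last 3/4 turn of the screw the clamp grips it ever more firmly (to about 25 N).
- ring_center (a point): Centre of the holder's ring, axes as the stand's; at stand x -35 mm, height 199.5 mm. The holder is a steel plate 8 mm thick (heights 195.5 to 203.5), 100 mm wide along y with straight sides at y +-50 mm: a ring (bore 88, outside 100 mm) in front runs into a plate reaching 131 mm back over the rail. The carafe below clears it by 48 mm, so a finger can push on the plate's side.
- wing_screw (a joint): Angle of the wing screw, rad, growing clockwise seen from above. Loose: starts at 0 to 3.14; fully home at a hard stop at 7.854. At 0 its wings lie along the stand's x. It sinks 2 mm a turn, stays where it is left, and takes about 0.03 N m to turn (1.5 N at a wing), a little more near the end.
- screw_top (a point): On the screw's axis (105 mm behind the ring centre), level with the wing tops; turns with the screw, x along one of the two opposite wings, z up. Black: hub 22 mm diameter, 52 mm over the wing tips, wings 5.6 mm thick and 18 mm high, tops at height 237 mm (joint 0) to 234.5 (home). Below it a conical nut, 26 mm wide at its top (height 211.5), widens to 40 mm at the plate.
- carafe: Glass coffee carafe with a black collar and handle, loose on the tray, in line under the ring's travel, left or right of the middle. Origin: centre of its foot. 125 mm high, 104 mm greatest diameter; handle reaches 90 mm out.
- carafe_mouth (a point): Centre of the carafe's open mouth (82 mm rim), at the rim, 125 mm above its foot (147 mm above the counter).
- mug: White mug, loose on the tray at the other side of the middle from the carafe; 82 mm diameter, 92 mm high, origin at the centre of its foot. Leave alone.
- dripper: White ceramic dripper cone, loose on the counter in front of the stand; about 112 mm wide, 82 mm high, origin at the centre of its foot. Leave alone.
- tamper: Steel tamper with wooden handle, upright in front of the stand; 58 mm diameter, 89 mm high, origin at its foot. Leave alone.
- kettle: Steel gooseneck kettle at the left; 156 mm wide body, 150 mm high, origin at its foot. Leave alone.
- milk_jug: Steel milk jug at the right; 94 mm wide, 105 mm high, origin at its foot. Leave alone.
- sugar_jar: Amber glass jar with steel cap at the right rear; 84 mm wide, 128 mm high, origin at its foot. Leave alone.

How it is judged (in metres and radians):
On the way, in this order (a step that is already met when the one before it is completed fails the run):
1. the ring is centred over the carafe's mouth (12 mm) (horizontal distance between ring_center and carafe_mouth below 0.012 m), for 0.2 s.
2. the wing screw is run home (within 0.3 rad of its stop) (value of joint wing_screw above 7.554 rad), for 0.2 s.
At the end, for the whole second after the job is handed in: The ring's centre lies within 12 mm (horizontally) of the centre of the carafe's mouth, the wing screw is within 0.3 rad of its stop, the carafe stands upright at rest (horizontal distance between ring_center and carafe_mouth below 0.012 m and value of joint wing_screw above 7.554 rad and angle between carafe's own z axis and vertical below 0.1 rad and linear speed of carafe below 0.02 m/s); the robot touches nothing.
It fails at once if the wing screw is pinched or straddled: both of its sides, or both wing tips, pressed by the fingers at once ((contact force between any of wing_screw_c3, wing_screw_c4, wing_screw_c5 and the fingers above 1 N and contact force between any of wing_screw_c6, wing_screw_c7, wing_screw_c8 and the fingers above 1 N) or contact force between each of wing_screw_c1, wing_screw_c2 and the fingers above 4 N).
It fails at once if the holder's ring is pinched: bore and outside pressed at once (contact force between any of holder_c0, holder_c1, holder_c2, holder_c3, holder_c4, holder_c5, holder_c6, holder_c7, holder_c8, holder_c9, holder_c10, holder_c11 and the fingers above 1 N and contact force between any of holder_c12, holder_c13, holder_c14, holder_c15, holder_c16, holder_c17, holder_c18, holder_c19, holder_c20 and the fingers above 1 N).
It fails at once if the carafe is pushed, lifted or tipped (15 mm, 0.3 rad) (distance of carafe from where it was at the start of the episode above 0.015 m or angle between carafe's own z axis and vertical above 0.3 rad).
It fails at once if another loose thing is moved by more than 20 mm or tipped (distance of any of mug, dripper, tamper, kettle, milk_jug, sugar_jar from where it was at the start of the episode above 0.02 m or angle between any of mug, dripper, tamper, kettle, milk_jug, sugar_jar's own z axis and vertical above 0.4 rad).
It also fails if it takes over 72 s, if anything falls off the work surface, if the arm or the gripper's body presses on something with over 40 N, if the wrist force passes 120 N, or if a joint passes its speed limit or range.

ROBOT

A 6-joint arm with a two-finger parallel gripper is mounted at the origin on the work surface. World frame = base frame: x ahead of the robot, y to its left, z up, the work surface at z = 0. Lengths are in mm, angles in rad, forces in N, time in s.
With the tool pointing down it reaches from about 350 to 775 mm from the base axis. Payload 7.3 kg.
Tool frame: the origin (TCP) lies between the finger pads; the fingertips stand 14 mm ahead of it and the grasp point (between the pads) lies 5 mm behind it; z points along the fingers, y is the line along which they close (so a half turn about z gives the same grasp; the last joint's range is limited). The gripper opens to 92 mm and grips with 3 to 60 N. Pads are 19 mm wide; open, the fingers measure 130 mm over their backs; the gripper's body (75 mm by 190 mm) begins 47 mm behind the grasp point.
Start: joints at [1.181, 0.342, 1.524, -0, 1.275, -0.146], TCP at [126.714, 509.497, 240.741] pointing down, gripper open.
Joint ranges: [-2.53, 2.53], [-0.77, 2.02], [0.04, 2.7], [-1, 4.14], [0.28, 2.66], [-3.11, 3.11]. Speed limits (rad/s): [2.57, 2.57, 3.14, 3.14, 3.14, 3.14].

INTERFACE

Orientations are given as [roll, pitch, yaw] about the fixed x, y, z axes, in that order (R = Rz(yaw) Ry(pitch) Rx(roll)).
In Python, from plant import get_obs, cams, close_job gives the robot as it stands. The module is installed in compiled form; this text tells all that it offers.
- The arm moves only by the shell command python3 -m creep 'ROWS'. ROWS is JSON, a list of rows, each an object of numbers: "hand": the opening, from 0 (shut) to 1 (fully open); "tx", "ty", "tz": the shift along the tool's x, y, z in m; "spin": the turn about the tool's z in degrees. In form: [{"hand": .., "tx": .., "ty": .., "tz": .., "spin": ..}, ...]. A call has 1 to 5 rows; each row shifts and turns the commanded pose from where the row before left it, along the tool's axes as they then stand; what a row does not reach is not made up. A row lasts 1/8 s, in which the tool goes at most 62.5 mm and 10.7 degrees, less where a joint would pass 70% of its speed; a pose out of reach is approached as far as the arm can. A call is refused whole if a number of a shift passes 0.0625 or a number of a turn 10.7, either way. A call with a gripper value outside its range is refused whole. The fingers move at their own pace and stop on an object; the grip force is fixed at half the most. Time passes only in rows, so rows that do not move let the fingers close. It gives the time, the measured TCP pose, the force, the opening and the grip force at its end, in the units of the state.
- get_obs(): the state, without advancing time (a new reading comes with each control period).
- cams.capture(name): name is "scene" or "top"; returns a dict with "color" (480x640x3 uint8, red, green, blue), "K" (3x3 intrinsics, pixels), "R" (3x3) and "t" (3): a world point X has camera coordinates R X + t. Camera axes: x right, y down, z forward; pixel columns grow to the right and rows downward; lengths in mm; the calibration is good to about 2 mm. A picture is of the moment at which its call begins. There is no depth.
- close_job(): hands the job in; it is judged then, once.
The state is a dict: "time": time; "joint_positions": joint angles; "dq": joint speeds; "tau": joint torques, N m; "tool_pos": TCP position; "tcp_rot": TCP orientation; "contact_force": force on the tool from outside, world axes, zero at the start; "moment": the same for the moment, N m; "grip_width": finger opening in mm; "finger_force": force on a finger pad.
Only numpy, scipy, OpenCV 4.12 (cv2) and the standard library are available. Lean on these libraries where they do the work, as an engineer would, in place of code of your own. Each camera call takes 0.05 s, during which the arm holds its last target. There are 200 camera calls.

## Working session

There is one attempt and no reset: what is moved stays moved. The work goes in short steps, Python scripts to look and compute and a shell command to move; the robot and the scene stay as the last step left them, time stands still between calls to the robot, and variables do not carry over. Pictures are saved under pics/ and viewed, at most 10 in all, crops included, and the job is handed in when it is done.

```bash
mkdir -p pics
python3 - <<'E'
from plant import get_obs,cams
import cv2,numpy as np
o=get_obs(); print({k:np.round(o[k],3) for k in o})
for n in("scene","top"):
    c=cams.capture(n); cv2.imwrite(f"pics/{n}0.png",c["color"][:,:,::-1]); np.savez(f"{n}.npz",**c)
    print(n,c["K"].round(1).tolist(),c["R"].round(3).tolist(),c["t"].round(1), "cam",(-c["R"].T@c["t"]).round(0))
E
```

```text
{'time': np.float64(0.0), 'joint_positions': array([ 1.181,  0.343,  1.525,  0.   ,  1.275, -0.146]), 'dq': array([ 0.   , -0.001,  0.001, -0.001, -0.002, -0.001]), 'tau': array([ 2.0000e-03, -4.3124e+01, -2.4422e+01,  7.2000e-02,  5.6000e-02,
       -0.0000e+00]), 'tool_pos': array([126.562, 509.123, 240.074]), 'tcp_rot': array([-3.14 , -0.   ,  2.898]), 'contact_force': array([-0.57 ,  0.153, -0.978]), 'moment': array([-0.012, -0.013,  0.001]), 'finger_force': np.float64(0.0), 'grip_width': np.float64(91.731)}
scene [[559.3, 0.0, 317.6], [0.0, 559.3, 238.3], [0.0, 0.0, 1.0]] [[0.875, 0.483, -0.006], [0.334, -0.614, -0.716], [-0.349, 0.624, -0.698]] [-429.3  -43.6 1852.2] cam [1038. -976. 1260.]
top [[520.5, 0.0, 327.8], [0.0, 520.5, 237.4], [0.0, 0.0, 1.0]] [[-0.02, -1.0, -0.005], [-0.984, 0.02, -0.176], [0.176, 0.001, -0.984]] [  34.6  512.2 1371.7] cam [ 263.   22. 1441.]
```

View pics/scene0.png

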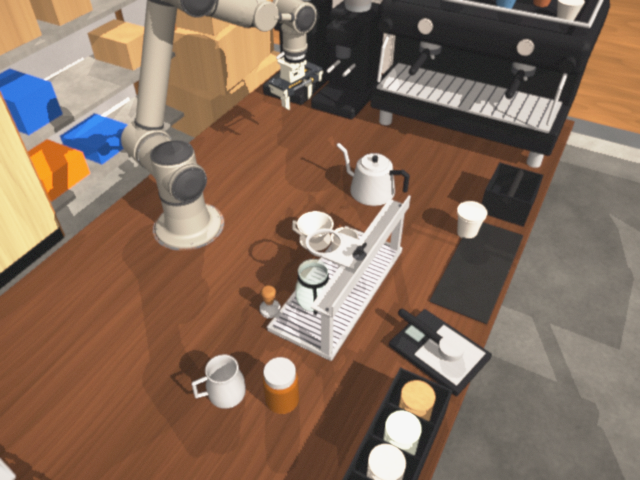

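View pics/top0.png

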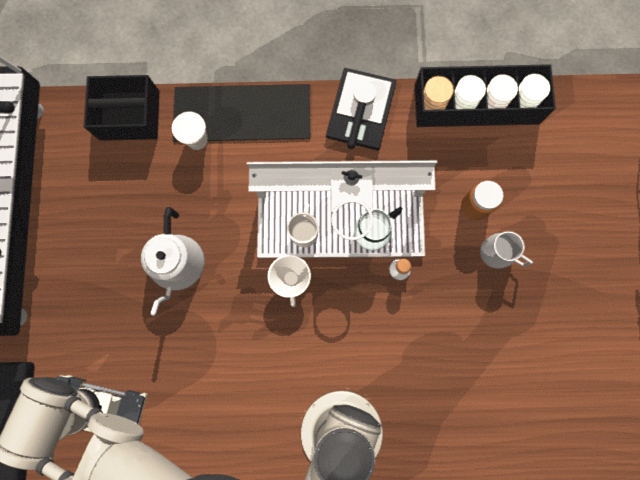

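The top view shows the stand spanning cols 248–437, rows 160–258. The ring is near (351,220), the screw near (352,177), the carafe mouth near (375,227) and the mug at (303,230). I'll zoom in on this area.

Run:
```python
import cv2,numpy as np
a=cv2.imread("pics/top0.png")[150:270,240:440]; b=cv2.imread("pics/scene0.png")[190:360,250:420]
cv2.imwrite("pics/topc.png",cv2.resize(a,None,fx=4,fy=4,interpolation=cv2.INTER_CUBIC))
cv2.imwrite("pics/scenec.png",cv2.resize(b,None,fx=3.5,fy=3.5,interpolation=cv2.INTER_CUBIC))
```

```text
(no output)
```

View pics/topc.png

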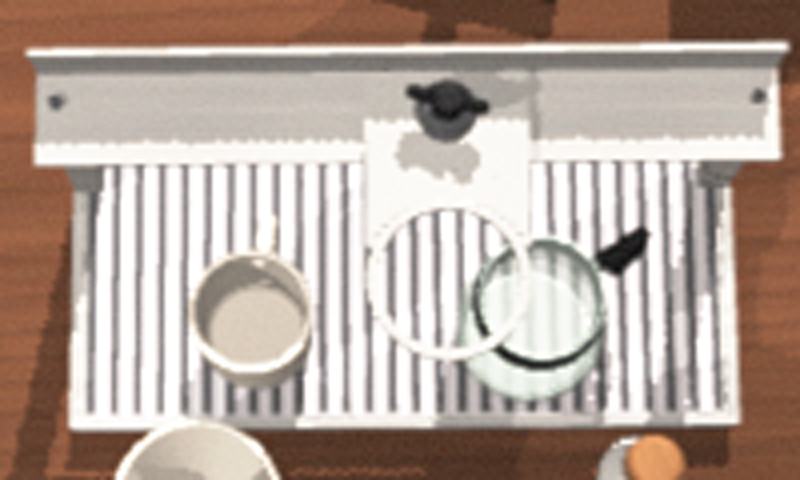

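View pics/scenec.png

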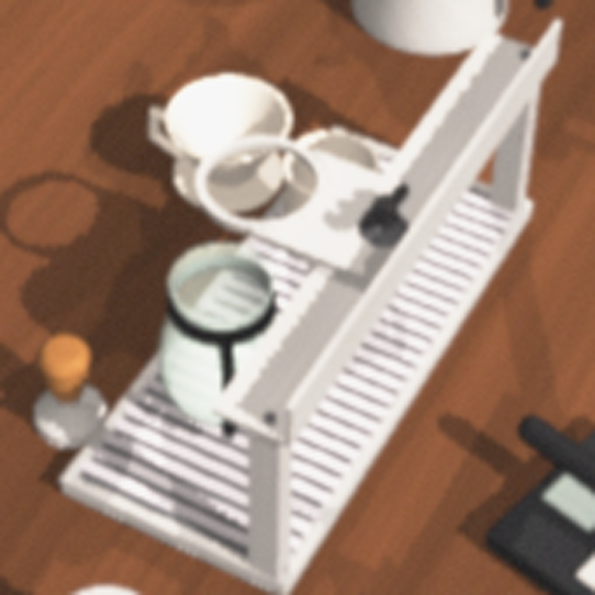

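The crops give clear edges: rail top corners at crop (30,52) and (787,45), holder sides at x 368 and 530, carafe rim spanning x 472–606 with its top at y 238, and wing tips at (408,92) and (487,106). Next I'll turn these into positions.

```bash
cat > h.py <<'E'
import numpy as np
def ray(c,u,v,z):
    R,t,K=c["R"],c["t"],c["K"]; C=-R.T@t
    d=R.T@np.linalg.solve(K,[u,v,1]); return (C+d*(z-C[2])/d[2])[:2].round(1)
def topc(x,y,z,c=None): return ray(c or np.load("top.npz"),240+x/4,150+y/4,z)
def scc(x,y,z,c=None): return ray(c or np.load("scene.npz"),250+x/3.5,190+y/3.5,z)
E
python3 - <<'E'
from h import *
for n,a in dict(railL=(28,50,232),railR=(788,44,232),trayFL=(70,430,22),trayFR=(739,424,22),hl=(367,170,203.5),hr=(531,170,203.5),ringL=(367,283,203.5),ringR=(531,283,203.5),ringfront=(449,360,203.5),rimL=(472,303,147),rimR=(606,303,147),rimT=(540,238,147),w1=(408,92,236),w2=(487,106,236)).items(): print(n,topc(*a))
for n,a in dict(rimL=(166,280,147),rimR=(275,295,147),rimT=(220,243,147),rimB=(221,322,147),ringL=(195,180,203.5),ringR=(320,185,203.5),ringTop=(257,136,203.5),ringB=(257,231,203.5),trayF=(63,485,22),trayBR=(285,592,11),railR=(291,412,232),railL=(560,22,232),wingtip=(403,190,236)).items(): print("sc",n,scc(*a))
E
```

```text
railL [667.7 216.3]
railR [ 661.7 -243.7]
trayFL [464.7 218.9]
trayFR [ 459.5 -241. ]
hl [596.1  12.3]
hr [594.  -88.2]
ringL [525.3  13.8]
ringR [523.3 -85.7]
ringfront [476.9 -34.6]
rimL [523.  -52.8]
rimR [ 521.2 -137.7]
rimT [564.3 -97.4]
w1 [635.2 -13.1]
w2 [625.5 -60.3]
sc rimL [ 492.3 -113.9]
sc rimR [573.2 -87.4]
sc rimT [509.6 -59.7]
sc rimB [ 550.3 -131. ]
sc ringL [486.9 -57.2]
sc ringR [573.8 -16.2]
sc ringTop [505.3   8.8]
sc ringB [554.7 -82.2]
sc trayF [ 469.7 -241.5]
sc trayBR [ 663.5 -238.4]
sc railR [ 667.4 -242.6]
sc railL [671.8 218.7]
sc wingtip [644.4 -21. ]
```

The sizes check out: the rail measures 460 mm, the holder 100 mm, the ring front is where it should be, and the rim is about 84 mm. Stand yaw is about -0.012 rad. The ring centre is at about (527,-37), the carafe mouth at about (527,-97) and the screw at about (631,-37). The holder therefore needs about -60 mm in y. I'll shut the fingers, square up and approach the holder's left side.

```bash
python3 -m creep '[{"hand":0,"tz":-0.02,"spin":-6.6},{"hand":0,"tz":-0.02,"spin":-6.6},{"hand":0,"tx":-0.04,"ty":-0.04},{"hand":0,"tx":-0.04,"ty":-0.04},{"hand":0,"tx":-0.04,"ty":-0.04}]'
python3 -m creep '[{"hand":0,"tx":-0.04,"ty":-0.04},{"hand":0,"tx":-0.04,"ty":-0.04},{"hand":0,"tx":-0.04,"ty":-0.04},{"hand":0,"tx":-0.04,"ty":-0.04},{"hand":0,"tx":0,"ty":0}]'
```

```text
invalid input at $[0]: expected keys hand, tx, ty, tz, spin
invalid input at $[0]: expected keys hand, tx, ty, tz, spin
```

```bash
python3 -m creep '[{"hand":0,"tx":0,"ty":0,"tz":-0.02,"spin":-6.6},{"hand":0,"tx":0,"ty":0,"tz":-0.02,"spin":-6.6},{"hand":0,"tx":-0.04,"ty":-0.04,"tz":0,"spin":0},{"hand":0,"tx":-0.04,"ty":-0.04,"tz":0,"spin":0},{"hand":0,"tx":-0.04,"ty":-0.04,"tz":0,"spin":0}]'
python3 -m creep '[{"hand":0,"tx":-0.04,"ty":-0.04,"tz":0,"spin":0},{"hand":0,"tx":-0.04,"ty":-0.04,"tz":0,"spin":0},{"hand":0,"tx":-0.04,"ty":-0.04,"tz":0,"spin":0},{"hand":0,"tx":-0.04,"ty":-0.04,"tz":0,"spin":0},{"hand":0,"tx":0,"ty":0,"tz":0,"spin":0}]'
```

```text
time: 0.72
tool_pos: [245.8, 386.5, 280.5]
tcp_rot: [-3.141, -0.0, 3.129]
contact_force: [0.2, 0.3, 0.6]
grip_width: 46.6
finger_force: 0.0
time: 1.35
tool_pos: [404.9, 223.1, 280.2]
tcp_rot: [-3.141, -0.0, 3.123]
contact_force: [-0.8, 0.0, 0.7]
grip_width: 0.7
finger_force: 0.0
```

```bash
python3 -m creep '[{"hand":0,"tx":-0.042,"ty":-0.042,"tz":0,"spin":-0.3},{"hand":0,"tx":-0.042,"ty":-0.042,"tz":0,"spin":0},{"hand":0,"tx":-0.042,"ty":-0.042,"tz":0,"spin":0},{"hand":0,"tx":-0.042,"ty":-0.042,"tz":0,"spin":0},{"hand":0,"tx":0,"ty":0,"tz":0,"spin":0}]'
python3 - <<'E'
from plant import cams; import cv2
for n,s in(("scene",(slice(150,360),slice(230,430))),):
    c=cams.capture(n)["color"][s]; cv2.imwrite("pics/s1.png",cv2.resize(c[:,:,::-1],None,fx=2.8,fy=2.8,interpolation=2))
E
```

```text
time: 1.98
tool_pos: [570.7, 54.3, 279.3]
tcp_rot: [-3.141, -0.002, 3.13]
contact_force: [-1.1, 0.1, -0.5]
grip_width: 0.2
finger_force: 0.0
```

View pics/s1.png

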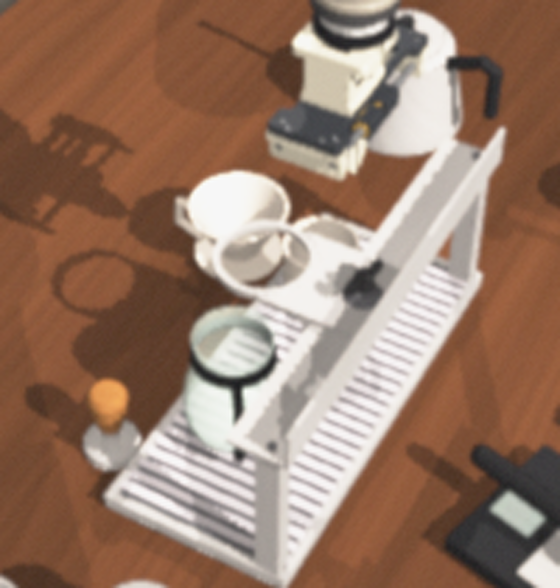

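The shut fingers (crop ~(335,165)) hang clear to the left of the holder. I'll lower to a tip height of about 189 and push in -y.

```bash
python3 -m creep '[{"hand":0,"tx":0,"ty":0,"tz":0.04,"spin":0},{"hand":0,"tx":0,"ty":0,"tz":0.036,"spin":0},{"hand":0,"tx":0,"ty":-0.01,"tz":0,"spin":0},{"hand":0,"tx":0,"ty":-0.01,"tz":0,"spin":0},{"hand":0,"tx":0,"ty":0,"tz":0,"spin":0}]'
python3 -m creep '[{"hand":0,"tx":0,"ty":-0.008,"tz":0,"spin":0},{"hand":0,"tx":0,"ty":-0.008,"tz":0,"spin":0},{"hand":0,"tx":0,"ty":0,"tz":0,"spin":0}]'
```

```text
time: 2.65
tool_pos: [569.9, 35.6, 206.7]
tcp_rot: [-3.141, 0.003, 3.133]
contact_force: [-0.1, -0.1, -0.2]
grip_width: 0.5
finger_force: 0.0
time: 3.02
tool_pos: [569.5, 19.5, 205.6]
tcp_rot: [-3.141, 0.002, 3.133]
contact_force: [-0.5, 0.1, 6.1]
grip_width: 0.5
finger_force: 2.2
```

Run:
```python
from plant import cams,get_obs; import cv2,numpy as np
o=get_obs(); print(o["contact_force"],o["moment"],o["tool_pos"])
a=cams.capture("scene")["color"][170:320,260:400]; b=cams.capture("top")["color"][150:300,290:430]
f=lambda i:cv2.resize(i[:,:,::-1],(400,int(400*i.shape[0]/i.shape[1])),interpolation=2)
A,B=f(a),f(b); h=min(len(A),len(B)); cv2.imwrite("pics/s2.png",np.hstack([A[:h],B[:h]]))
```

```text
[-0.46938218  0.08995865  6.11929386] [0.03420266 0.07629261 0.0013155 ] [569.45011489  19.49640627 205.6177544 ]
```

View pics/s2.png

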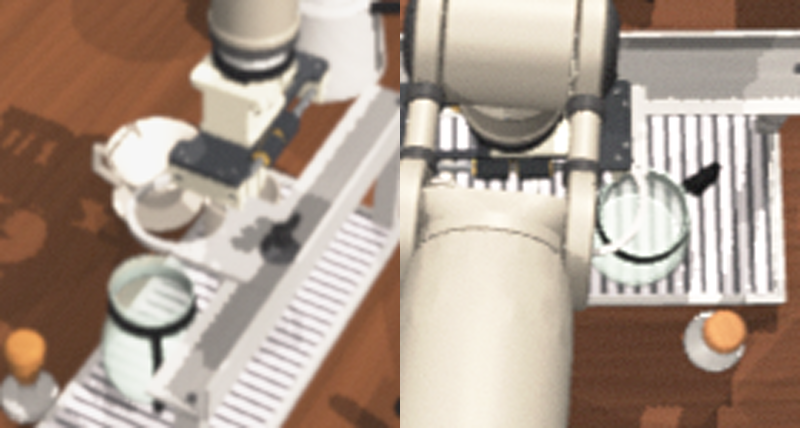

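The gripper sits just left of the plate edge, at crop (240,215). I'll push on in small steps and watch the force.

```bash
python3 -m creep '[{"hand":0,"tx":0,"ty":-0.004,"tz":0,"spin":0},{"hand":0,"tx":0,"ty":0,"tz":0,"spin":0}]';python3 -m creep '[{"hand":0,"tx":0,"ty":-0.004,"tz":0,"spin":0},{"hand":0,"tx":0,"ty":0,"tz":0,"spin":0}]'; python3 -m creep '[{"hand":0,"tx":0,"ty":-0.006,"tz":0,"spin":0},{"hand":0,"tx":0,"ty":0,"tz":0,"spin":0}]'
```

```text
time: 3.38
tool_pos: [569.4, 16.1, 205.6]
tcp_rot: [3.141, 0.002, 3.133]
contact_force: [-0.1, 2.0, 6.5]
grip_width: 0.4
finger_force: 2.8
time: 3.62
tool_pos: [569.3, 12.2, 205.6]
tcp_rot: [3.141, 0.002, 3.133]
contact_force: [0.3, 2.0, 5.3]
grip_width: 0.4
finger_force: 2.9
time: 3.88
tool_pos: [569.3, 6.0, 205.5]
tcp_rot: [3.142, 0.001, 3.133]
contact_force: [-0.4, 2.6, 5.4]
grip_width: 0.4
finger_force: 2.7
```

Run:
```python
from plant import cams; import cv2,numpy as np
c=cams.capture("scene")["color"]; np.save("s3.npy",c)
a=c[190:290,290:390]; o=np.load("scene.npz")["color"][190:290,290:390]
f=lambda i:cv2.resize(i[:,:,::-1],(400,400),interpolation=2)
cv2.imwrite("pics/s3.png",np.hstack([f(o),f(a)]))
```

```text
(no output)
```

View pics/s3.png

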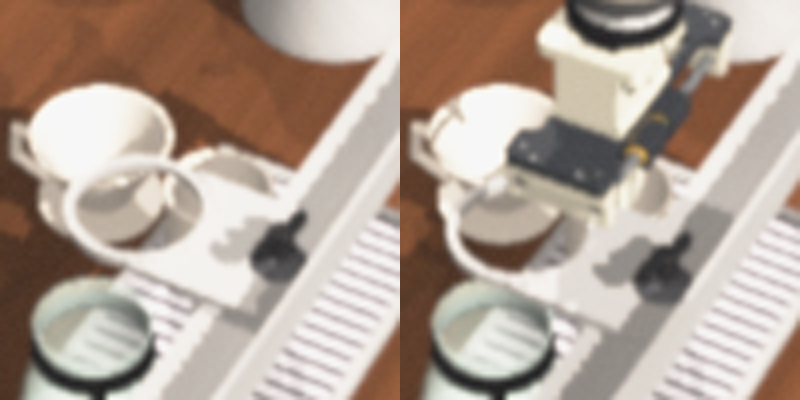

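The screw moved in the scene crop from (275,250) to (263,270), about 15 mm, so the holder slides and the shut tip is only about 16 mm wide. Another 38 mm, then measure.

```bash
python3 -m creep '[{"hand":0,"tx":0,"ty":-0.008,"tz":0,"spin":0},{"hand":0,"tx":0,"ty":-0.008,"tz":0,"spin":0},{"hand":0,"tx":0,"ty":-0.008,"tz":0,"spin":0},{"hand":0,"tx":0,"ty":-0.008,"tz":0,"spin":0},{"hand":0,"tx":0,"ty":-0.006,"tz":0,"spin":0}]';python3 -m creep '[{"hand":0,"tx":0,"ty":0,"tz":0,"spin":0},{"hand":0,"tx":0,"ty":0.02,"tz":0,"spin":0},{"hand":0,"tx":0,"ty":0.02,"tz":-0.03,"spin":0},{"hand":0,"tx":0.05,"ty":0.02,"tz":-0.03,"spin":0},{"hand":0,"tx":0.05,"ty":0.03,"tz":0,"spin":0}]'
python3 - <<'E'
from plant import cams; import cv2,numpy as np
c=cams.capture("top"); np.savez("top4.npz",**c); d=cams.capture("scene"); np.savez("scene4.npz",**d)
A=cv2.resize(c["color"][150:270,290:440][:,:,::-1],None,fx=4,fy=4,interpolation=2)
cv2.imwrite("pics/t4.png",A)
E
```

```text
time: 4.55
tool_pos: [568.8, -31.7, 205.5]
tcp_rot: [3.141, 0.001, 3.133]
contact_force: [-0.9, 4.4, 5.4]
grip_width: 0.7
finger_force: 3.8
time: 5.18
tool_pos: [469.0, 60.1, 266.1]
tcp_rot: [-3.141, 0.003, 3.133]
contact_force: [-0.5, 0.5, 0.1]
grip_width: 0.6
finger_force: 0.0
```

View pics/t4.png

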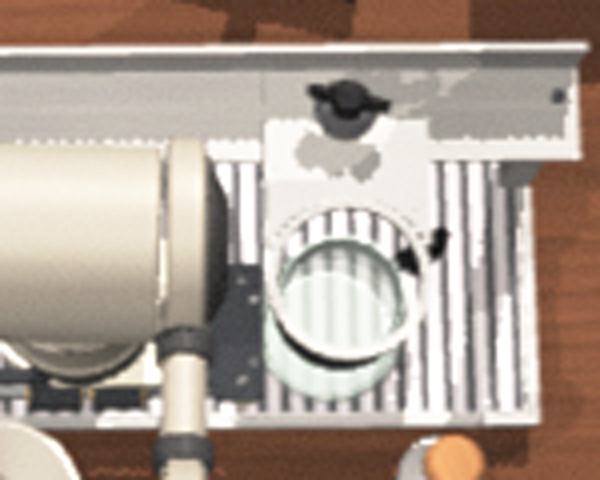

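The holder now spans crop x 265–428 and the carafe rim 273–406. The wing tips are at (307,91) and (388,105).

Run:
```python
from h import *
g=lambda x,y,z:topc(x+200,y,z)
print("hold",g(265,170,203.5),g(428,170,203.5),"ring",g(264,283,203.5),g(428,283,203.5),"rim",g(273,303,147),g(406,303,147),"wing",g(307,91,236),g(388,105,236))
```

```text
hold [594.8 -47.7] [ 592.8 -147.6] ring [524.1 -45.1] [ 522.1 -144.5] rim [523.  -53.5] [ 521.2 -137.7] wing [634.6 -72.6] [ 624.8 -120.8]
```

Ring and mouth agree to about 2 mm, so the holder is centred. The screw axis is at about (631,-97) with the wing at about 101°, so the left wing points to 281°. First I'll push the left wing in +x from the front.

```bash
python3 -m creep '[{"hand":0,"tx":-0.033,"ty":-0.034,"tz":0,"spin":0.2},{"hand":0,"tx":-0.033,"ty":-0.034,"tz":0,"spin":0},{"hand":0,"tx":-0.033,"ty":-0.034,"tz":0,"spin":0},{"hand":0,"tx":-0.031,"ty":-0.034,"tz":0,"spin":0},{"hand":0,"tx":0,"ty":0,"tz":0,"spin":0}]'; python3 -m creep '[{"hand":0,"tx":0,"ty":0,"tz":0.03,"spin":0},{"hand":0,"tx":0,"ty":0,"tz":0,"spin":0}]'
```

```text
time: 5.9
tool_pos: [599.2, -80.3, 262.8]
tcp_rot: [-3.141, -0.002, 3.127]
contact_force: [0.1, -0.0, -0.1]
grip_width: 0.4
finger_force: 0.0
time: 6.15
tool_pos: [596.3, -77.0, 232.3]
tcp_rot: [3.14, -0.006, 3.131]
contact_force: [-0.3, -0.7, 0.8]
grip_width: 0.5
finger_force: 0.0
```

```bash
python3 -m creep '[{"hand":0,"tx":-0.008,"ty":0,"tz":0,"spin":0},{"hand":0,"tx":-0.007,"ty":0,"tz":0,"spin":0},{"hand":0,"tx":-0.006,"ty":0,"tz":0,"spin":0},{"hand":0,"tx":0,"ty":0,"tz":0,"spin":0}]'; python3 -m creep '[{"hand":0,"tx":-0.006,"ty":0,"tz":0,"spin":0},{"hand":0,"tx":-0.006,"ty":0,"tz":0,"spin":0},{"hand":0,"tx":0,"ty":0,"tz":0,"spin":0}]'
```

```text
time: 6.65
tool_pos: [618.5, -77.5, 235.3]
tcp_rot: [3.14, -0.002, 3.131]
contact_force: [-5.2, 4.1, 2.7]
grip_width: 0.7
finger_force: 3.3
time: 7.02
tool_pos: [631.4, -77.9, 235.5]
tcp_rot: [3.14, 0.001, 3.131]
contact_force: [-1.9, 3.9, 4.4]
grip_width: 0.3
finger_force: 2.9
```

```bash
cat > look.py <<'E'
from h import *; import cv2,sys
from plant import cams
def look(save=None,cap=None):
    for n,z in(("top",236),("scene",234)):
        c=cap[n] if cap else cams.capture(n); g=c["color"].max(2).astype(int)
        if save and not cap: np.savez(f"{n}{save}.npz",**c)
        R,t,K=c["R"],c["t"],c["K"]; p=K@(R@[631,-97,z]+t); u,v=(p[:2]/p[2]).round().astype(int)
        w=15; m=(g[v-w:v+w+1,u-w:u+w+1]<75).astype(np.uint8)
        k,l,st,ce=cv2.connectedComponentsWithStats(m); 
        i=max(range(1,k),key=lambda j:st[j,4]); ys,xs=np.nonzero(l==i)
        P=np.array([ray(c,u-w+a,v-w+b,z) for a,b in zip(xs,ys)]); C=P.mean(0)
        r=P-[631,-97]; far=np.hypot(*r.T)>14
        ang=np.degrees(np.arctan2(-r[:,1],r[:,0]))%360
        print(n,"n",len(P),"mean",C.round(1),"far angles (cw from +x)",np.histogram(ang[far],36,(0,360))[0].tolist())
    c=cap["top"] if cap else np.load(f"top{save}.npz")
    g=cv2.cvtColor(c["color"],cv2.COLOR_RGB2GRAY)[194:198,340:420].astype(float).mean(0)
    d=np.gradient(g); print("plate edges row196:",g.round().astype(int).tolist())
if __name__=="__main__": look(sys.argv[1])
E
python3 - <<'E'
from look import *
look(cap={n:np.load(n+"4.npz") for n in("top","scene")})
E
python3 -m creep '[{"hand":0,"tx":0.006,"ty":0,"tz":0,"spin":0},{"hand":0,"tx":0.0,"ty":0,"tz":-0.05,"spin":0},{"hand":0,"tx":0.045,"ty":0.04,"tz":0,"spin":0},{"hand":0,"tx":0.045,"ty":0.04,"tz":0,"spin":0},{"hand":0,"tx":0.045,"ty":0.04,"tz":0,"spin":0}]'; python3 look.py 5
```

```text
top n 109 mean [629.1 -96.4] far angles (cw from +x) [0, 0, 0, 0, 0, 0, 0, 0, 0, 3, 4, 5, 2, 0, 0, 0, 0, 0, 0, 0, 0, 1, 0, 0, 0, 0, 2, 6, 4, 2, 0, 0, 0, 0, 0, 0]
scene n 74 mean [ 640.1 -107.5] far angles (cw from +x) [0, 0, 4, 7, 8, 6, 4, 6, 8, 2, 0, 0, 0, 0, 0, 0, 0, 0, 0, 0, 0, 0, 0, 0, 0, 0, 0, 0, 0, 1, 2, 1, 1, 0, 0, 0]
plate edges row196: [232, 158, 98, 80, 106, 199, 253, 246, 173, 146, 252, 255, 255, 231, 146, 173, 221, 240, 243, 242, 242, 241, 241, 241, 241, 241, 241, 242, 242, 241, 242, 240, 233, 236, 232, 236, 239, 240, 232, 215, 206, 220, 227, 236, 240, 239, 239, 239, 238, 239, 239, 238, 239, 238, 239, 238, 240, 249, 243, 178, 127, 215, 248, 252, 232, 156, 133, 238, 252, 252, 215, 137, 132, 169, 154, 127, 106, 95, 102, 114]
time: 7.65
tool_pos: [489.8, 43.2, 284.7]
tcp_rot: [-3.141, 0.001, 3.129]
contact_force: [0.2, 0.0, -0.1]
grip_width: 0.4
finger_force: 0.0
top n 111 mean [627.2 -99.7] far angles (cw from +x) [6, 2, 0, 0, 0, 0, 0, 0, 1, 3, 1, 0, 0, 0, 1, 5, 6, 6, 4, 1, 1, 0, 0, 0, 0, 0, 0, 0, 0, 0, 0, 0, 0, 0, 0, 0]
scene n 97 mean [ 639.4 -109.8] far angles (cw from +x) [4, 7, 8, 7, 9, 10, 7, 6, 4, 3, 1, 0, 2, 3, 2, 0, 1, 0, 0, 0, 0, 0, 0, 0, 0, 0, 0, 0, 0, 0, 0, 0, 0, 0, 0, 0]
plate edges row196: [210, 181, 201, 222, 224, 224, 224, 224, 224, 226, 196, 131, 84, 70, 61, 54, 68, 167, 232, 240, 240, 240, 238, 239, 239, 239, 238, 239, 239, 239, 239, 239, 240, 240, 203, 164, 162, 184, 230, 240, 240, 239, 238, 239, 239, 238, 239, 239, 238, 239, 238, 239, 239, 238, 238, 239, 239, 240, 236, 176, 138, 231, 254, 254, 236, 162, 133, 238, 252, 252, 215, 136, 133, 167, 156, 128, 109, 100, 108, 124]
```

The front wing is now at about 165°, and the plate has shifted no more than 1–2 mm. Next stroke: push the front wing to +y from its right, then to +x.

```bash
python3 -m creep '[{"hand":0,"tx":-0.0285,"ty":-0.044,"tz":0,"spin":0},{"hand":0,"tx":-0.0285,"ty":-0.044,"tz":0,"spin":0},{"hand":0,"tx":-0.0285,"ty":-0.044,"tz":0,"spin":0},{"hand":0,"tx":-0.0285,"ty":-0.044,"tz":0,"spin":0},{"hand":0,"tx":0,"ty":0,"tz":0,"spin":0}]'; python3 -m creep '[{"hand":0,"tx":0,"ty":0,"tz":0.03,"spin":0},{"hand":0,"tx":0,"ty":0,"tz":0.018,"spin":0},{"hand":0,"tx":0,"ty":0,"tz":0,"spin":0}]'
```

```text
time: 8.38
tool_pos: [604.2, -138.8, 283.0]
tcp_rot: [-3.14, -0.001, 3.126]
contact_force: [-0.1, 0.4, -1.3]
grip_width: 0.3
finger_force: 0.0
time: 8.75
tool_pos: [602.3, -134.1, 235.4]
tcp_rot: [3.141, -0.003, 3.13]
contact_force: [-0.1, 0.1, 0.3]
grip_width: 0.2
finger_force: 0.0
```

```bash
python3 -m creep '[{"hand":0,"tx":0,"ty":0.01,"tz":0,"spin":0},{"hand":0,"tx":0,"ty":0.007,"tz":0,"spin":0},{"hand":0,"tx":0,"ty":0.006,"tz":0,"spin":0},{"hand":0,"tx":0,"ty":0.006,"tz":0,"spin":0},{"hand":0,"tx":0,"ty":0,"tz":0,"spin":0}]'; python3 -m creep '[{"hand":0,"tx":0,"ty":0.006,"tz":0,"spin":0},{"hand":0,"tx":0,"ty":0.006,"tz":0,"spin":0},{"hand":0,"tx":0,"ty":0.006,"tz":0,"spin":0},{"hand":0,"tx":0,"ty":0,"tz":0,"spin":0}]'
```

```text
time: 9.38
tool_pos: [603.7, -104.9, 237.1]
tcp_rot: [3.141, 0.001, 3.131]
contact_force: [0.2, -0.1, 1.8]
grip_width: 0.3
finger_force: 0.6
time: 9.88
tool_pos: [603.8, -86.6, 236.6]
tcp_rot: [3.141, 0.0, 3.131]
contact_force: [-0.1, 1.4, -0.4]
grip_width: 0.3
finger_force: 0.5
```

```bash
python3 -m creep '[{"hand":0,"tx":0,"ty":0.006,"tz":0,"spin":0},{"hand":0,"tx":0,"ty":0.006,"tz":0,"spin":0},{"hand":0,"tx":0,"ty":0,"tz":0,"spin":0}]'; python3 -m creep '[{"hand":0,"tx":-0.006,"ty":0,"tz":0,"spin":0},{"hand":0,"tx":-0.006,"ty":0,"tz":0,"spin":0},{"hand":0,"tx":-0.006,"ty":0,"tz":0,"spin":0},{"hand":0,"tx":0,"ty":0,"tz":0,"spin":0}]';python3 -m creep '[{"hand":0,"tx":-0.006,"ty":0,"tz":0,"spin":0},{"hand":0,"tx":-0.006,"ty":0,"tz":0,"spin":0},{"hand":0,"tx":-0.006,"ty":0,"tz":0,"spin":0},{"hand":0,"tx":0,"ty":0,"tz":0,"spin":0}]'; python3 -m creep '[{"hand":0,"tx":0.008,"ty":0,"tz":0,"spin":0},{"hand":0,"tx":0.0,"ty":0,"tz":-0.05,"spin":0},{"hand":0,"tx":0.05,"ty":0.04,"tz":0,"spin":0},{"hand":0,"tx":0.045,"ty":0.04,"tz":0,"spin":0},{"hand":0,"tx":0.045,"ty":0.04,"tz":0,"spin":0}]'; python3 look.py 6
```

```text
time: 10.25
tool_pos: [603.9, -74.8, 236.8]
tcp_rot: [3.141, 0.0, 3.131]
contact_force: [0.0, -0.0, 0.5]
grip_width: 0.6
finger_force: 0.2
time: 10.75
tool_pos: [622.4, -75.8, 236.6]
tcp_rot: [-3.142, 0.0, 3.13]
contact_force: [-1.3, 0.9, -0.4]
grip_width: 0.1
finger_force: 0.3
time: 11.25
tool_pos: [640.8, -76.0, 236.9]
tcp_rot: [-3.141, 0.002, 3.13]
contact_force: [-0.8, -0.3, 1.5]
grip_width: 0.3
finger_force: 0.7
time: 11.88
tool_pos: [492.5, 45.8, 286.7]
tcp_rot: [3.141, 0.001, 3.129]
contact_force: [-1.2, 1.6, 0.3]
grip_width: 0.7
finger_force: 0.0
top n 123 mean [ 625.3 -100.7] far angles (cw from +x) [0, 0, 0, 0, 0, 0, 0, 1, 1, 3, 1, 0, 3, 6, 7, 6, 6, 3, 4, 2, 2, 1, 0, 0, 0, 0, 0, 0, 0, 0, 0, 0, 0, 2, 3, 0]
scene n 98 mean [ 639.3 -112. ] far angles (cw from +x) [5, 5, 5, 6, 9, 10, 8, 7, 6, 7, 5, 4, 5, 1, 0, 0, 0, 0, 0, 0, 0, 0, 0, 0, 0, 0, 0, 0, 0, 0, 0, 0, 0, 0, 0, 4]
plate edges row196: [172, 209, 220, 219, 218, 218, 218, 217, 209, 168, 104, 68, 64, 59, 54, 128, 254, 254, 242, 235, 238, 239, 239, 239, 238, 239, 239, 239, 239, 239, 239, 239, 238, 240, 240, 240, 240, 202, 165, 162, 162, 167, 226, 240, 240, 238, 239, 238, 238, 239, 238, 239, 239, 238, 239, 238, 239, 240, 240, 195, 146, 228, 254, 254, 236, 157, 133, 239, 252, 253, 215, 136, 133, 169, 154, 126, 109, 98, 112, 122]
```

The histograms include the dark nut, so I'll use one of the remaining views here.

Run:
```python
import numpy as np,cv2
t=np.load("top6.npz")["color"][155:255,340:420][:,:,::-1]; s=np.load("scene6.npz")["color"][215:315,320:400][:,:,::-1]
f=lambda i:cv2.resize(i,(400,500),interpolation=2)
cv2.imwrite("pics/t6.png",np.hstack([f(t),f(s)]))
```

```text
(no output)
```

View pics/t6.png

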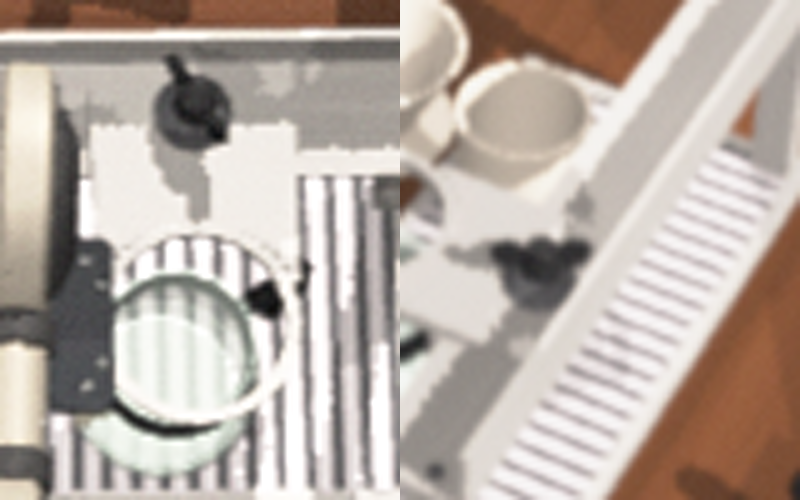

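The front-right wing now points to about 142° (joint ≈ 322°, with 128° to go). The holder has drifted about 5 mm to -y. Its sides are at cols 358.2 and 399.4, against 356.3 and 397 before. I'll nudge it back from the right side while the clamp is still light.

```bash
python3 -m creep '[{"hand":0,"tx":-0.016,"ty":-0.047,"tz":0,"spin":0},{"hand":0,"tx":-0.016,"ty":-0.047,"tz":0,"spin":0},{"hand":0,"tx":-0.016,"ty":-0.047,"tz":0,"spin":0},{"hand":0,"tx":-0.016,"ty":-0.047,"tz":0,"spin":0},{"hand":0,"tx":-0.016,"ty":-0.047,"tz":0,"spin":0}]'; python3 -m creep '[{"hand":0,"tx":0,"ty":0,"tz":0.04,"spin":0},{"hand":0,"tx":0,"ty":0,"tz":0.04,"spin":0},{"hand":0,"tx":0,"ty":0,"tz":0,"spin":0},{"hand":0,"tx":0,"ty":0.01,"tz":0,"spin":0},{"hand":0,"tx":0,"ty":0,"tz":0,"spin":0}]'
```

```text
time: 12.6
tool_pos: [572.0, -193.2, 286.7]
tcp_rot: [-3.141, 0.001, 3.13]
contact_force: [-0.8, -0.2, -0.2]
grip_width: 0.3
finger_force: 0.0
time: 13.22
tool_pos: [572.8, -180.4, 209.0]
tcp_rot: [-3.14, 0.004, 3.131]
contact_force: [0.9, 0.0, -0.3]
grip_width: -0.1
finger_force: 0.0
```

```bash
python3 -m creep '[{"hand":0,"tx":0,"ty":0.01,"tz":0,"spin":0},{"hand":0,"tx":0,"ty":0,"tz":0,"spin":0}]'; python3 -m creep '[{"hand":0,"tx":0,"ty":0.004,"tz":0,"spin":0},{"hand":0,"tx":0,"ty":0,"tz":0,"spin":0}]'
```

```text
time: 13.48
tool_pos: [572.2, -170.1, 207.5]
tcp_rot: [-3.141, 0.001, 3.131]
contact_force: [0.1, -0.1, 1.1]
grip_width: 0.4
finger_force: 0.0
time: 13.72
tool_pos: [572.0, -166.8, 206.7]
tcp_rot: [3.141, -0.0, 3.13]
contact_force: [0.1, -0.0, -0.2]
grip_width: 0.3
finger_force: 0.0
```

```bash
for i in 1; do :; done; python3 -m creep '[{"hand":0,"tx":0,"ty":0.003,"tz":0,"spin":0},{"hand":0,"tx":0,"ty":0,"tz":0,"spin":0}]'; python3 -m creep '[{"hand":0,"tx":0,"ty":0.003,"tz":0,"spin":0},{"hand":0,"tx":0,"ty":0,"tz":0,"spin":0}]'
```

```text
time: 13.98
tool_pos: [572.1, -164.8, 206.9]
tcp_rot: [-3.14, 0.0, 3.13]
contact_force: [-1.5, -4.1, 0.4]
grip_width: 0.4
finger_force: 1.6
time: 14.22
tool_pos: [572.2, -161.9, 206.9]
tcp_rot: [-3.14, 0.001, 3.129]
contact_force: [-0.6, -4.8, 0.7]
grip_width: 0.5
finger_force: 2.0
```

```bash
python3 -m creep '[{"hand":0,"tx":0,"ty":0.003,"tz":0,"spin":0},{"hand":0,"tx":0,"ty":0,"tz":0,"spin":0}]'; python3 -m creep '[{"hand":0,"tx":0,"ty":-0.015,"tz":0,"spin":0},{"hand":0,"tx":0.0,"ty":-0.01,"tz":-0.05,"spin":0},{"hand":0,"tx":0.04,"ty":-0.03,"tz":-0.03,"spin":0},{"hand":0,"tx":0.045,"ty":-0.03,"tz":0,"spin":0},{"hand":0,"tx":0,"ty":0,"tz":0,"spin":0}]'; python3 look.py 7
python3 - <<'E'
import numpy as np
for k in "47":
    c=np.load(f"top{k}.npz")["color"]; print(k,[c[v,348:368].sum(1).tolist() for v in(187,)], c[187,390:410].sum(1).tolist())
E
```

```text
time: 14.48
tool_pos: [572.2, -158.6, 206.9]
tcp_rot: [-3.141, 0.0, 3.13]
contact_force: [-0.4, -5.0, 1.8]
grip_width: 0.2
finger_force: 2.1
time: 15.1
tool_pos: [483.9, -243.9, 287.2]
tcp_rot: [3.141, -0.0, 3.126]
contact_force: [-0.0, -0.6, -0.1]
grip_width: 0.2
finger_force: 0.0
top n 113 mean [628.8 -95. ] far angles (cw from +x) [0, 0, 0, 0, 0, 0, 0, 0, 0, 0, 0, 0, 0, 1, 2, 5, 4, 2, 1, 1, 0, 2, 0, 2, 0, 0, 1, 0, 0, 0, 1, 2, 6, 3, 0, 0]
scene n 98 mean [ 640.2 -105.5] far angles (cw from +x) [3, 4, 5, 7, 8, 6, 4, 4, 3, 3, 1, 2, 3, 3, 0, 0, 0, 0, 0, 0, 0, 0, 0, 0, 0, 0, 0, 0, 0, 0, 0, 0, 0, 3, 7, 4]
plate edges row196: [255, 254, 198, 140, 232, 255, 255, 246, 170, 146, 251, 255, 255, 230, 141, 160, 240, 250, 249, 249, 249, 248, 248, 248, 249, 248, 249, 248, 248, 249, 249, 249, 245, 248, 245, 221, 195, 190, 190, 200, 242, 250, 249, 248, 248, 248, 248, 248, 248, 249, 248, 248, 248, 249, 248, 249, 251, 254, 253, 196, 138, 228, 253, 254, 234, 158, 132, 237, 252, 251, 213, 134, 129, 167, 152, 128, 109, 96, 108, 121]
4 [[750, 748, 749, 749, 748, 750, 751, 661, 712, 745, 747, 747, 746, 746, 746, 686, 589, 568, 575, 572]] [713, 711, 711, 710, 710, 714, 708, 706, 709, 708, 706, 704, 705, 704, 710, 709, 707, 707, 711, 709]
7 [[745, 747, 745, 745, 745, 744, 672, 668, 728, 742, 742, 740, 741, 742, 744, 743, 740, 741, 743, 743]] [743, 744, 743, 742, 741, 741, 727, 703, 696, 702, 731, 741, 736, 740, 741, 738, 740, 739, 738, 743]
```

The holder is back to within about 1 mm of its best position, and the wing is still at about 145°. Now the final stroke.

```bash
python3 -m creep '[{"hand":0,"tx":-0.042,"ty":0.034,"tz":0,"spin":0},{"hand":0,"tx":-0.042,"ty":0.034,"tz":0,"spin":0},{"hand":0,"tx":-0.041,"ty":0.033,"tz":0,"spin":0},{"hand":0,"tx":0,"ty":0,"tz":0,"spin":0}]'; python3 -m creep '[{"hand":0,"tx":0,"ty":0,"tz":0.03,"spin":0},{"hand":0,"tx":0,"ty":0,"tz":0.022,"spin":0},{"hand":0,"tx":0,"ty":0,"tz":0,"spin":0}]'
```

```text
time: 15.7
tool_pos: [615.0, -138.5, 284.9]
tcp_rot: [3.139, -0.001, 3.136]
contact_force: [-0.5, -1.1, 0.4]
grip_width: 0.4
finger_force: 0.0
time: 16.08
tool_pos: [611.5, -142.0, 232.5]
tcp_rot: [3.14, -0.004, 3.13]
contact_force: [-1.0, 1.0, -0.1]
grip_width: 0.2
finger_force: 0.0
```

```bash
python3 -m creep '[{"hand":0,"tx":0.003,"ty":0.008,"tz":0,"spin":0},{"hand":0,"tx":0,"ty":0.008,"tz":0,"spin":0},{"hand":0,"tx":0,"ty":0.006,"tz":0,"spin":0},{"hand":0,"tx":0,"ty":0.006,"tz":0,"spin":0},{"hand":0,"tx":0,"ty":0,"tz":0,"spin":0}]'; python3 -m creep '[{"hand":0,"tx":0,"ty":0.006,"tz":0,"spin":0},{"hand":0,"tx":0,"ty":0.006,"tz":0,"spin":0},{"hand":0,"tx":0,"ty":0.006,"tz":0,"spin":0},{"hand":0,"tx":0,"ty":0,"tz":0,"spin":0}]'
```

```text
time: 16.7
tool_pos: [609.9, -113.9, 235.2]
tcp_rot: [3.141, 0.001, 3.131]
contact_force: [0.1, -0.9, 2.1]
grip_width: 0.3
finger_force: 0.9
time: 17.2
tool_pos: [609.7, -95.5, 234.5]
tcp_rot: [3.141, -0.001, 3.131]
contact_force: [-0.5, -0.1, 1.0]
grip_width: 0.4
finger_force: 0.6
```

```bash
python3 -m creep '[{"hand":0,"tx":0.002,"ty":0.007,"tz":0,"spin":0},{"hand":0,"tx":0.002,"ty":0.007,"tz":0,"spin":0},{"hand":0,"tx":0,"ty":0.006,"tz":0,"spin":0},{"hand":0,"tx":0,"ty":0.005,"tz":0,"spin":0},{"hand":0,"tx":0,"ty":0,"tz":0,"spin":0}]'; python3 -m creep '[{"hand":0,"tx":-0.005,"ty":0,"tz":0,"spin":0},{"hand":0,"tx":-0.004,"ty":0,"tz":0,"spin":0},{"hand":0,"tx":0,"ty":0,"tz":0,"spin":0}]'; python3 -m creep '[{"hand":0,"tx":-0.003,"ty":0,"tz":0,"spin":0},{"hand":0,"tx":0,"ty":0,"tz":0,"spin":0}]'
```

```text
time: 17.82
tool_pos: [606.2, -70.9, 234.7]
tcp_rot: [3.141, 0.0, 3.131]
contact_force: [0.7, -0.5, 0.2]
grip_width: 0.4
finger_force: 0.0
time: 18.2
tool_pos: [615.6, -71.8, 234.5]
tcp_rot: [-3.141, 0.0, 3.13]
contact_force: [-0.6, 0.6, 0.2]
grip_width: 0.3
finger_force: 0.3
time: 18.45
tool_pos: [618.4, -71.7, 234.6]
tcp_rot: [-3.142, 0.0, 3.13]
contact_force: [-1.3, 0.9, -0.3]
grip_width: 0.6
finger_force: 0.5
```

```bash
python3 -m creep '[{"hand":0,"tx":-0.002,"ty":0,"tz":0,"spin":0},{"hand":0,"tx":0,"ty":0,"tz":0,"spin":0}]'; python3 -m creep '[{"hand":0,"tx":-0.002,"ty":0,"tz":0,"spin":0},{"hand":0,"tx":0,"ty":0,"tz":0,"spin":0}]'
```

```text
time: 18.7
tool_pos: [620.3, -71.6, 234.7]
tcp_rot: [3.141, 0.0, 3.13]
contact_force: [-1.1, 1.2, -0.2]
grip_width: 0.4
finger_force: 0.7
time: 18.95
tool_pos: [621.2, -71.5, 234.6]
tcp_rot: [3.141, -0.003, 3.13]
contact_force: [-6.8, 2.4, 0.9]
grip_width: 0.7
finger_force: 3.2
```

The force jumped to 6.8 N at about x 621, which fits the hard stop. I'll press a little more, back off and look.

```bash
python3 -m creep '[{"hand":0,"tx":-0.001,"ty":0,"tz":0,"spin":0},{"hand":0,"tx":0,"ty":0,"tz":0,"spin":0}]'; python3 -m creep '[{"hand":0,"tx":0.02,"ty":0,"tz":0,"spin":0},{"hand":0,"tx":0.0,"ty":0,"tz":-0.05,"spin":0},{"hand":0,"tx":0.05,"ty":0.035,"tz":0,"spin":0},{"hand":0,"tx":0.045,"ty":0.04,"tz":0,"spin":0},{"hand":0,"tx":0.045,"ty":0.04,"tz":0,"spin":0}]'; python3 -m creep '[{"hand":0,"tx":0,"ty":0.05,"tz":0,"spin":0},{"hand":0,"tx":0,"ty":0,"tz":0,"spin":0}]'; python3 look.py 8;  python3 - <<'E'
import numpy as np,cv2
t=np.load("top8.npz")["color"][155:255,340:420][:,:,::-1]; s=np.load("scene8.npz")["color"][215:315,320:400][:,:,::-1]
f=lambda i:cv2.resize(i,(400,500),interpolation=2)
cv2.imwrite("pics/t8.png",np.hstack([f(t),f(s)]))
E
```

```text
time: 19.2
tool_pos: [621.3, -71.5, 234.6]
tcp_rot: [3.141, -0.005, 3.13]
contact_force: [-9.6, 1.6, 2.7]
grip_width: 0.5
finger_force: 4.9
time: 19.82
tool_pos: [463.8, 45.9, 285.3]
tcp_rot: [-3.141, 0.003, 3.129]
contact_force: [0.7, 0.7, -0.0]
grip_width: 0.6
finger_force: 0.0
time: 20.08
tool_pos: [465.2, 97.6, 285.7]
tcp_rot: [3.141, 0.003, 3.134]
contact_force: [-0.2, -0.5, -0.4]
grip_width: 0.7
finger_force: 0.0
top n 124 mean [627.5 -96.1] far angles (cw from +x) [0, 0, 0, 0, 0, 0, 0, 0, 3, 7, 2, 1, 0, 0, 1, 3, 3, 3, 1, 2, 0, 1, 0, 1, 0, 4, 5, 6, 1, 0, 0, 0, 0, 0, 0, 0]
scene n 72 mean [ 640.7 -110.2] far angles (cw from +x) [0, 0, 5, 7, 8, 8, 5, 9, 8, 0, 0, 0, 0, 0, 0, 0, 0, 0, 0, 0, 0, 0, 0, 0, 0, 0, 0, 0, 0, 1, 0, 0, 0, 0, 0, 0]
plate edges row196: [255, 254, 200, 142, 234, 255, 255, 247, 172, 148, 252, 255, 255, 232, 145, 148, 225, 240, 240, 239, 239, 239, 239, 239, 239, 239, 239, 239, 240, 240, 239, 240, 239, 240, 239, 239, 239, 240, 239, 239, 240, 240, 240, 239, 239, 239, 239, 239, 240, 239, 239, 240, 239, 239, 238, 240, 243, 250, 244, 178, 128, 216, 248, 252, 232, 156, 132, 238, 252, 253, 216, 136, 133, 168, 156, 128, 107, 93, 104, 114]
```

View pics/t8.png

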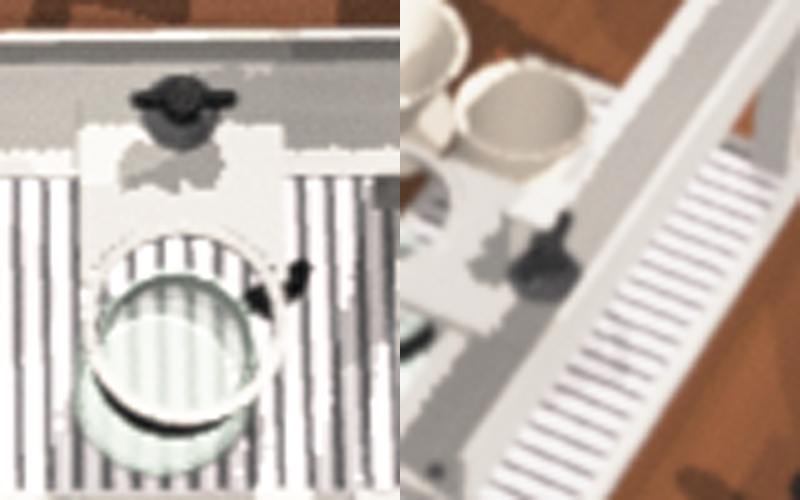

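The wings now lie exactly along the rail, tips at (135,99) and (235,99), which is the home angle. The holder's sides (cols 355.8 and 397) match the centred position, and the ring is over the mouth. The robot is clear, so I'm handing in.

```bash
python3 -c "from plant import close_job; print(close_job())"
```

```text
the job is handed in; nothing more can be done
None
```

I handed the job in at about 20 s: by the last pictures the ring is centred over the carafe mouth to about 2 mm and the wing screw is at its hard stop, but the hand-in gave no verdict.

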